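Put the mixed-up cups back on their own saucers

ROBOT

A 7-joint arm with a two-finger parallel gripper is mounted at the origin on the work surface. World frame = base frame: x ahead of the robot, y to its left, z up, the work surface at z = 0. Lengths are in m, angles in rad, forces in N, time in s.
With the tool pointing down it reaches from about 0.4 to 0.85 m from the base axis. Payload 4.5 kg.
Tool frame: the origin (TCP) lies between the finger pads; the fingertips stand 11 mm ahead of it and the grasp point (between the pads) lies 8 mm behind it (r.tip_reach is the distance from the TCP to the fingertips, in m); x points along the fingers, y is the direction in which the jaws open and shut, and the axes are right-handed (so a half turn about x gives the same grasp; the last joint's range is limited). The gripper opens to 88 mm and grips with 3 to 60 N. Pads are 18 mm wide; open, the fingers measure 123 mm over their backs; the gripper's body (75 mm by 187 mm) begins 45 mm behind the grasp point.
Start: joints at [-1.084, 0.689, -0.195, 1.565, 0.157, 0.902, -0.215], TCP at [0.273, 0.562, 0.25] pointing down, gripper open.
Joint ranges: [-3.01, 3.01], [-0.46, 2.08], [-1.47, 1.51], [0.13, 2.56], [-1, 4.14], [0.04, 2.09], [-2.66, 2.66]. Speed limits (rad/s): [2.57, 2.57, 3.14, 3.14, 3.14, 3.14, 3.14].

INTERFACE

Orientations are given as a unit quaternion [x, y, z, w].
In Python, from plant import r gives the robot as it stands.
- The arm moves only by the tool drive_tool, never from a script. Its argument "deltas" is a list of rows, each a list of 3 entries, a list of its own where there are three numbers: the turn, a rotation vector about the tool's x, y, z in degrees, then the shift along the tool's x, y, z in cm, then the finger opening in cm, from 0 to 8.81. A call has 1 to 12 rows; each row shifts and turns the commanded pose from where the row before left it, along the tool's axes as they then stand; what a row does not reach is not made up. A row lasts 1/12 s, in which the tool goes at most 41.7 mm and 7.16 degrees, less where a joint would pass 70% of its speed; a pose out of reach is approached as far as the arm can. A call is refused whole if a number of a shift passes 4.17 or a number of a turn 7.16, either way. A call with a gripper value outside its range is refused whole. The fingers move at their own pace and stop on an object; "force" is the grip in N (left out, the last holds). Time passes only in rows, so rows that do not move let the fingers close. It gives the time, the measured TCP pose, the force and the opening at its end, in the units of the state.
- r.get_state(): the state, without advancing time (a new reading comes with each control period).
- r.snapshot(name): name is "scene" or "top" or "wrist"; returns a dict with "color" (420x560x3 uint8, red, green, blue), "fov_y" (degrees; the focal length in pixels is half the picture's height over the tangent of half this angle, whatever the lens; pixels are square), "cx", "cy" (the principal point, pixels), "extrinsics" (4x4, takes a point from world to camera coordinates); the wrist camera has in their place "tool_from_camera" (4x4, takes a point from camera to tool coordinates, whose origin is the TCP and whose axes are the tool frame's). Camera axes: x right, y up, looking along -z (the intrinsics and any distortion apply to the point x, -y, -z); pixel columns grow to the right and rows downward; lengths in m; the calibration is good to about 2 mm. A picture is of the moment at which its call begins: read the wrist's pose just before it. There is no depth.
- r.finish_job(): hands the job in, once; it reports no verdict.
The state is a dict: "clock": time; "q": joint angles; "qd": joint speeds; "joint_torque": joint torques, N m; "tool_pos": TCP position; "eef_rot": TCP orientation; "contact_force": force on the tool from outside, world axes, zero at the start; "moment": the same for the moment, N m; "opening": opening from 0.0 (shut) to 1.0 (fully open).
Only numpy, scipy, OpenCV 4.12 (cv2) and the standard library are available. Lean on these libraries where they do the work, as an engineer would, in place of code of your own. Each camera call takes 0.05 s, during which the arm holds its last target. There are 200 camera calls.

TASK

The three white cups have been set on the wrong saucers. Park one of them on the empty rubber bar mat to make room, then put every cup upright in the middle of its own: the round handled cup on the round saucer, the square cup on the square saucer with its sides parallel to the saucer's, and the tall tumbler inside the ring marked on the oblong tray, beside the biscuit. Set the cups down gently, do not tip them, and leave the saucers, the tray, the sugar jar and the spoon pot where they stand.

Things in the scene. Friction and masses are not known exactly. Their poses are not given: they have to be found in the camera images.
- round_cup: Small round white ceramic cup, open on top, 56 mm high; foot 42 mm across, 54 mm across at 18 mm up, 56 mm at the rim, wall 3.5 mm; one loop handle on its own +y side reaching 49 mm out from the axis, between 12 and 50 mm up. 0.14 to 0.22 kg. Origin: centre of the underside; z up. Starts on the square saucer, turned any way. May be gripped across its body along its own x, clear of the handle.
- square_cup: Square white ceramic cup without handle, open on top, 54 x 54 mm, straight sides, 62 mm high, wall 4 mm. 0.16 to 0.26 kg. Origin: centre of the underside; x and y at right angles to its sides, z up. Starts on the oblong tray, in the marked ring.
- tumbler: Tall round white ceramic tumbler without handle, open on top, 90 mm high, 48 mm across at the foot and 56 mm at the rim, wall 3.5 mm. 0.19 to 0.31 kg. Origin: centre of the underside; z up. Starts on the round saucer.
- round_saucer: Loose dark round saucer, 124 mm across, 0.3 kg; its flat floor is 5 mm above its underside and about 100 mm across, its rim is 9 mm high. Origin: centre of the underside, so a cup standing on it has its origin 5 mm above this.
- square_saucer: Loose dark square saucer, 118 x 118 mm, 0.33 kg; flat floor 5 mm above its underside, 5 mm thick rim 9 mm high. Origin: centre of the underside; x and y at right angles to its sides.
- oblong_tray: Loose dark oblong tray, 100 mm (its x) by 164 mm (its y), 0.42 kg; flat floor 5 mm above its underside, 5 mm thick rim 9 mm high. A brown biscuit, 62 x 30 mm and 15 mm high above the underside, is fixed on its -y end (centre 52 mm from the middle); towards +y a thin light ring, 84 mm across, is marked on the floor. Origin: centre of the underside.
- tray_seat (a point): Centre of the marked ring on the oblong tray, on its floor (30 mm from the tray's middle towards its +y, 5 mm above its underside); the tray's axes. The tumbler stands here in the end, its origin on this point.
- bar_mat: Black ribbed rubber bar mat, 130 x 130 mm, 4 mm thick, fixed to the counter, empty at the start: the parking place. Origin: centre of the underside (a parked cup's origin is 4 mm above this).
- sugar_jar: Bystander: glass sugar jar with steel lid, 66 mm across, 87 mm high over its black knob. Origin: centre of the underside. Leave it.
- spoon_pot: Bystander: steel pot of 64 mm across and 75 mm high holding spoons that reach about 140 mm up and 40 mm from its axis. Origin: centre of the underside. Leave it.
Things that resemble listed ones, but are neither listed nor needed, are in the scene too. Leave any red look-alike of the tumbler alone.

How it is judged:
By the outcome, as a careful person would: the job done as asked, in the order asked, and still so for the second after the job is handed in, with the robot touching nothing.
It also fails if it takes over 109 s, if anything falls off the work surface, if the arm or the gripper's body presses on something with over 40 N, if the wrist force passes 120 N, or if a joint passes its speed limit or range.

## Working session

There is one attempt and no reset: what is moved stays moved. The work goes in short steps, Python scripts to look and compute and a tool call to move; the robot and the scene stay as the last step left them, time stands still between calls to the robot, and variables do not carry over. Pictures are saved under pics/ and viewed, about 12 in all and at most 16, crops included, and the job is handed in when it is done.

Besides the shell and the picture viewer there is one more tool, called after "Call:" as name(argument=value, ...) on one line, values as JSON. drive_tool: Moves the arm, as the interface text tells. Its arguments: {"type":"object","properties":{"deltas":{"type":"array","items":{"type":"array"}},"force":{"type":"number"}},"required":["deltas"]}

```bash
ls && mkdir -p pics && python3 - <<'E'
from plant import r
import cv2,numpy as np,pickle
print(r.get_state(), r.tip_reach)
for n in ["scene","top"]:
    s=r.snapshot(n); cv2.imwrite(f"pics/{n}0.png",s["color"][:,:,::-1]); pickle.dump(s,open(f"pics/{n}0.pkl","wb"))
    print(n,{k:v for k,v in s.items() if k!="color"})
E
```

```text
pics
{'clock': 0.0, 'q': array([-1.0842059 ,  0.6899495 , -0.19453583,  1.56632505,  0.15728438,
        0.90249689, -0.21507462]), 'qd': array([-8.54350191e-05, -7.98406264e-05, -1.87473682e-03, -2.28328956e-04,
       -2.63074325e-04,  1.45271911e-04,  1.45005446e-03]), 'joint_torque': array([-3.42812800e-04, -5.27566910e+01, -1.26688946e+00, -1.53428042e+01,
       -5.26316918e-02,  6.83962295e-03,  1.81807491e-04]), 'tool_pos': array([0.27318867, 0.56146357, 0.24893714]), 'eef_rot': array([ 0.15805869,  0.68917645, -0.15930534,  0.68896668]), 'contact_force': array([0.36846329, 0.12798736, 0.00904431]), 'moment': array([-0.00418374, -0.02163738, -0.02119048]), 'opening': 0.9976976642995823} 0.011
scene {'fov_y': 46.843700440235196, 'cx': 272.73824224588947, 'cy': 206.23241422270368, 'extrinsics': array([[-8.59190665e-01,  5.11654897e-01,  8.17044087e-04,
         4.35553072e-01],
       [-3.56349659e-01, -5.99540481e-01,  7.16635286e-01,
         1.54036018e-01],
       [ 3.67159804e-01,  6.15435194e-01,  6.97447632e-01,
        -1.17425832e+00],
       [ 0.00000000e+00,  0.00000000e+00,  0.00000000e+00,
         1.00000000e+00]])}
top {'fov_y': 42.08051999527611, 'cx': 280.6529964329353, 'cy': 207.27781591045303, 'extrinsics': array([[-0.00761798, -0.99966303, -0.02481498,  0.02897294],
       [ 0.99387414, -0.01030533,  0.1100363 , -0.47810993],
       [-0.11025495, -0.02382471,  0.99361775, -0.97175613],
       [ 0.        ,  0.        ,  0.        ,  1.        ]])}
```

View pics/scene0.png

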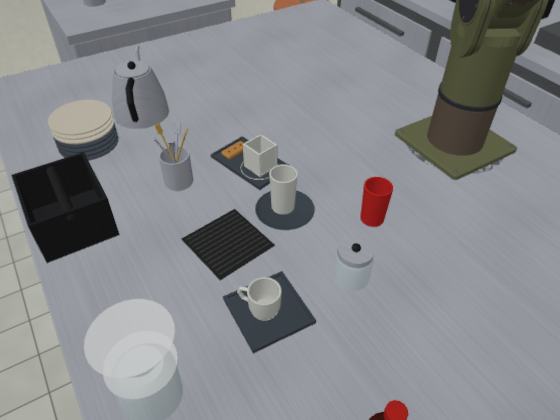

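View pics/top0.png

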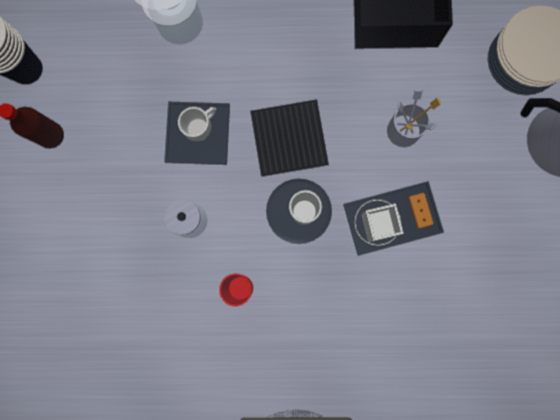

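The scene shows the round cup (top px 195,123) on the square saucer, the white tumbler (305,208) on the round saucer, the square cup (383,222) in the tray ring and the empty mat (289,138). Look-alikes:
- **Tumbler:** the red tumbler (236,290).
- **Cups:** the stacked cups at top left (5,45) and the glass (168,5).
- **Mat:** the black box (402,20).
- **Saucers:** the plates (535,50).

The three white cups standing on saucers fit the description.

```bash
cat > h.py <<'E'
import numpy as np, cv2
from scipy.spatial.transform import Rotation as R
from scipy.optimize import least_squares
def cam(s, st=None):
    "camera centre, camera->world rotation, focal"
    f=s["color"].shape[0]/2/np.tan(np.radians(s["fov_y"])/2)
    if "extrinsics" in s:
        E=s["extrinsics"]; Rc=E[:3,:3].T; c=-Rc@E[:3,3]
    else:
        T=s["tool_from_camera"]; Rt=R.from_quat(st["eef_rot"]).as_matrix()
        Rc=Rt@T[:3,:3]; c=st["tool_pos"]+Rt@T[:3,3]
    return c,Rc,f
def cast(s,px,z,st=None):
    c,Rc,f=cam(s,st); px=np.atleast_2d(px).astype(float)
    d=np.c_[(px[:,0]-s["cx"])/f,-(px[:,1]-s["cy"])/f,-np.ones(len(px))]@Rc.T
    return (c+d*((z-c[2])/d[:,2])[:,None])[:,:2]
def proj(s,P,st=None):
    c,Rc,f=cam(s,st); p=(np.atleast_2d(P)-c)@Rc
    return np.c_[s["cx"]-f*p[:,0]/p[:,2], s["cy"]+f*p[:,1]/p[:,2]]
def masks(s):
    h=cv2.cvtColor(s["color"],cv2.COLOR_RGB2HSV).astype(int); H,S,V=h[...,0],h[...,1],h[...,2]
    b=s["color"].astype(int)
    white=((b[...,0]-b[...,2]>3)&(V>100)&(S<60))
    dark=V<80
    return white.astype(np.uint8),dark.astype(np.uint8)
def comp(m,px,k=3,close=0):
    "largest external contour of the mask part nearest a pixel"
    m=cv2.morphologyEx(m,cv2.MORPH_OPEN,np.ones((k,k)))
    if close: m=cv2.morphologyEx(m,cv2.MORPH_CLOSE,np.ones((close,close)))
    cs=[c for c in cv2.findContours(m,0,cv2.CHAIN_APPROX_NONE)[0] if cv2.contourArea(c)>150]
    return max(cs,key=lambda c:cv2.pointPolygonTest(c,(float(px[0]),float(px[1])),True))[:,0,:]
def circ(p,rad,keep=None):
    g=least_squares(lambda q:np.hypot(*(p-q).T)-rad,p.mean(0),loss="soft_l1",f_scale=.001)
    return g.x,np.sqrt(np.mean(g.fun**2))
def rect(p):
    (c,wh,a)=cv2.minAreaRect((p*1e4).astype(np.float32)); return np.array(c)/1e4,np.array(wh)/1e4,a
def goto(st,pos,yaw):
    """turn about tool axes (deg) to point down with jaw (tool y) at world yaw (mod 180), then shift (cm) in the turned axes"""
    cur=R.from_quat(st["eef_rot"]); best=None
    for k in (0,180):
        a=np.radians(yaw+k); y=np.array([np.cos(a),np.sin(a),0]); x=np.array([0,0,-1.])
        t=R.from_matrix(np.c_[x,y,np.cross(x,y)]); rv=(cur.inv()*t).as_rotvec(degrees=True)
        if best is None or np.linalg.norm(rv)<np.linalg.norm(best[0]): best=(rv,t)
    return best[0].round(2),(best[1].inv().apply(np.array(pos)-st["tool_pos"])*100).round(2)
E
cat > m.py <<'E'
from h import *; import pickle
s=pickle.load(open("pics/top0.pkl","rb")); w,d=masks(s); c,_,_=cam(s); print("cam",c)
dw=d|w
for n,px,z,rad in [("round_cup",(195,123),.061,.028),("tumbler",(305,208),.095,.028)]:
    k=comp(w,px); p=cast(s,k,z); m=p.mean(0); o=(p-m)@(m-c[:2])>0
    print(n,"px",k.mean(0).round(),k.min(0),k.max(0),circ(p[o],rad),"far side pts",o.sum())
k=comp(w,(383,222)); print("square_cup",cv2.minAreaRect(k),rect(cast(s,k,.067)))
for n,px,z in [("sq_saucer",(197,155),.009),("tray",(352,210),.009),("mat",(289,138),.004)]:
    k=comp(dw,px,5,9); print(n,k.min(0),k.max(0),rect(cast(s,k,z)))
k=comp(dw,(280,225),5,9); print("round_saucer",k.min(0),k.max(0),circ(cast(s,k,.009),.062))
x0,y0,x1,y1=150,90,450,270
cv2.imwrite("pics/crop0.png",cv2.resize(np.hstack([s["color"][90:270,150:450,::-1]]),None,fx=2.6,fy=2.6,interpolation=cv2.INTER_CUBIC))
E
python3 m.py
```

```text
cam [3.68260885e-01 8.84280912e-04 1.01888255e+00]
round_cup px [ 9. 35.] [ 0 18] [23 47] (array([0.81021876, 0.55834927]), np.float64(0.006587566121489204)) far side pts 59
tumbler px [534.  46.] [497   6] [559  86] (array([ 0.79210839, -0.43945868]), np.float64(0.022989668067361472)) far side pts 112
square_cup ((528.0, 46.0), (80.0, 62.0), 90.0) (array([ 0.76188599, -0.42214395]), array([0.10991305, 0.15036711]), 86.39010620117188)
sq_saucer [166 103] [228 163] (array([0.6244147 , 0.18278157]), array([0.11585156, 0.11532568]), 87.36797332763672)
tray [345 202] [373 253] (array([ 0.4421686 , -0.11852161]), array([0.09575895, 0.03085934]), 15.44285774230957)
mat [252 100] [330 240] (array([ 0.54819839, -0.00168425]), array([0.26264016, 0.12808057]), 8.746417045593262)
round_saucer [252 100] [330 240] (array([0.58877294, 0.00491353]), np.float64(0.04898001817999075))
```

View pics/crop0.png

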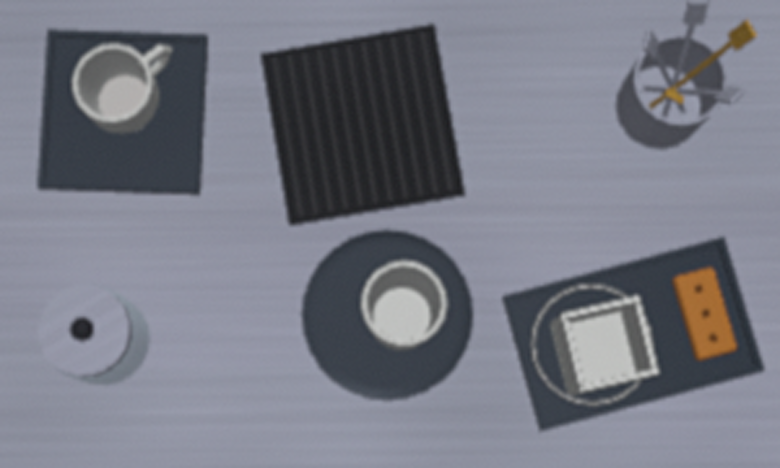

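```bash
python3 - <<'E'
import pickle
s=pickle.load(open("pics/top0.pkl","rb"));c=s["color"]
for n,(x,y) in dict(cupfloor=(196,126),cupwallshadow=(183,118),rim=(179,122),outwall=(200,138),table=(240,160),saucer=(175,155),tumfloor=(304,213),tumin=(305,197),tray=(430,235),tray2=(420,245),rsau=(275,215),sqfloor=(383,222),sqin=(391,215),sqw=(368,228),mat=(290,140),orange=(420,205),shadow=(200,230)).items(): print(n,c[y,x])
E
```

```text
cupfloor [178 175 174]
cupwallshadow [96 96 96]
rim [160 162 160]
outwall [88 89 89]
table [141 145 159]
saucer [56 63 72]
tumfloor [191 193 191]
tumin [98 99 98]
tray [68 74 84]
tray2 [147 149 165]
rsau [59 65 75]
sqfloor [191 192 190]
sqin [93 95 94]
sqw [90 91 91]
mat [46 47 49]
orange [166 109  55]
shadow [114 120 130]
```

```bash
python3 - <<'E'
t=open("h.py").read()
a=t.index("    white=");b=t.index("    return white")
t=t[:a]+"    dif=b[...,2]-b[...,0]\n    white=(dif<6)&(V>78)&(S<50)\n    dark=(V<100)|(dif<10)\n"+t[b:]
open("h.py","w").write(t)
m=open("m.py").read().replace("comp(w,px)","comp(w,px,2)").replace("comp(w,(383,222))","comp(w,(383,222),3)").replace("5,9)","3)").replace('mat",(289,138)','mat",(289,138)')
open("m.py","w").write(m)
E
python3 m.py
```

```text
cam [3.68260885e-01 8.84280912e-04 1.01888255e+00]
round_cup px [198. 122.] [179 108] [216 141] (array([0.63000575, 0.17826845]), np.float64(0.005824776492995093)) far side pts 55
tumbler px [306. 208.] [290 191] [322 224] (array([ 0.46992066, -0.01974483]), np.float64(0.0005059187973023958)) far side pts 46
square_cup ((382.3236083984375, 222.7941436767578), (33.22737503051758, 37.593021392822266), 75.96376037597656) (array([ 0.44492495, -0.15297283]), array([0.05774763, 0.06602776]), 13.523204803466797)
sq_saucer [165 102] [229 164] (array([0.6249853 , 0.18277009]), array([0.11787561, 0.11824911]), 87.29338836669922)
tray [344 182] [442 254] (array([ 0.45864858, -0.18221949]), array([0.09814958, 0.16335259]), 14.562174797058105)
mat [251 100] [327 175] (array([0.61441846, 0.0086543 ]), array([0.12954915, 0.12926379]), 8.982245445251465)
round_saucer [267 179] [331 242] (array([ 0.47437065, -0.00820117]), np.float64(0.002586796362839334))
```

```bash
python3 - <<'E'
from h import *; from plant import r
st=r.get_state(); M=R.from_quat(st["eef_rot"]).as_matrix()
print("jaw",np.degrees(np.arctan2(M[1,1],M[0,1])), M.round(3).tolist())
for y in (14,104): print(y,goto(st,(.445,-.153,.25),y))
s=r.snapshot("wrist"); print({k:v for k,v in s.items() if k!="color"})
E
```

```text
jaw 64.06555632297743 [[-0.001, 0.437, 0.899], [-0.001, 0.899, -0.437], [-1.0, -0.002, 0.0]]
14 (array([5.007e+01, 4.000e-02, 8.000e-02]), array([-0.1 , -0.62, 73.49]))
104 (array([-3.993e+01, -3.000e-02,  9.000e-02]), array([ -0.1 , -73.49,  -0.62]))
{'fov_y': 61.420932336266034, 'cx': 291.9591436615972, 'cy': 204.62639604288572, 'tool_from_camera': array([[-2.01982330e-04,  2.78862231e-01, -9.60331097e-01,
        -1.35787347e-01],
       [ 9.99999750e-01,  7.07059242e-04, -5.00885713e-06,
        -4.19802317e-04],
       [ 6.77614196e-04, -9.60330858e-01, -2.78862304e-01,
        -7.17245382e-02],
       [ 0.00000000e+00,  0.00000000e+00,  0.00000000e+00,
         1.00000000e+00]])}
```

Call:
drive_tool(deltas=[[[7.15,0,0],[0,0,0],8.8],[[7.15,0,0],[0,0,0],8.8],[[7.15,0,0],[0,0,0],8.8],[[7.15,0,0],[0,0,0],8.8],[[7.15,0,0],[0,0,0],8.8],[[7.15,0,0],[0,0,0],8.8],[[7.15,0,0],[0,0,0],8.8],[[0,0,0],[0,0,3],8.8],[[0,0,0],[0,0,4],8.8],[[0,0,0],[0,0,4],8.8],[[0,0,0],[0,0,4],8.8],[[0,0,0],[0,0,4],8.8]])

```text
clock: 1.15
tool_pos: [0.3194, 0.3758, 0.2496]
eef_rot: [0.435, 0.557, -0.435, 0.557]
contact_force: [1.7, -0.8, -1.1]
opening: 0.998
```

Call:
drive_tool(deltas=[[[0,0,0],[0,0,4],8.8],[[0,0,0],[0,0,4],8.8],[[0,0,0],[0,0,4],8.8],[[0,0,0],[0,0,4],8.8],[[0,0,0],[0,0,4],8.8],[[0,0,0],[0,0,4],8.8],[[0,0,0],[0,0,4],8.8],[[0,0,0],[0,0,4],8.8],[[0,0,0],[0,0,4],8.8],[[0,0,0],[0,0,4],8.8],[[0,0,0],[0,0,4],8.8],[[0,0,0],[0,0,4],8.8]])

```text
clock: 2.15
tool_pos: [0.4356, -0.0901, 0.2497]
eef_rot: [0.435, 0.557, -0.435, 0.557]
contact_force: [-0.0, 0.7, 0.6]
opening: 1.0
```

Call:
drive_tool(deltas=[[[0,0,0],[0,0,4],8.8],[[0,0,0],[0,0,2],8.8],[[0,0,0],[0,0,0],8.8],[[0,0,0],[0,0,0],8.8],[[0,0,0],[0,0,0],8.8],[[0,0,0],[0,0,0],8.8]])

```text
clock: 2.65
tool_pos: [0.4498, -0.1445, 0.2496]
eef_rot: [0.435, 0.558, -0.434, 0.557]
contact_force: [0.1, 0.2, 0.9]
opening: 0.997
```

```bash
python3 - <<'E'
from h import *; from plant import r; import pickle
st=r.get_state(); s=r.snapshot("wrist"); pickle.dump((s,st),open("pics/w1.pkl","wb")); cv2.imwrite("pics/w1.png",s["color"][:,:,::-1])
print(st["tool_pos"],st["q"],goto(st,(.445,-.153,.25),14))
E
```

```text
[ 0.44984289 -0.1445006   0.2496187 ] [ 0.24816124  0.49349645 -0.05195788  2.01480522  0.04002734  0.63507476
  0.41741705] (array([ 0.17, -0.07,  0.02]), array([-0.04, -0.68,  0.71]))
```

View pics/w1.png

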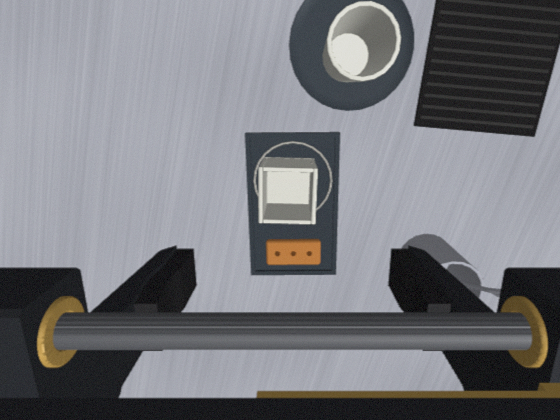

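The wrist view shows the square cup (288,195) in the tray ring, the biscuit (293,252), the tumbler (365,45) on the round saucer and part of the mat. I'll refine using only the bright rims.

```bash
cat > m2.py <<'E'
from h import *; import pickle
def bright(s,t): 
    b=s["color"].astype(int); return ((b.min(2)>t)&(b[...,2]-b[...,0]<6)).astype(np.uint8)
def hullof(s,px,t,k=1): return cv2.convexHull(comp(bright(s,t),px,k))[:,0,:]
def circfit(s,st,px,t,z,rad):
    p=cast(s,hullof(s,px,t),z,st); return circ(p,rad)
if __name__=="__main__":
    T=pickle.load(open("pics/top0.pkl","rb")); W,ws=pickle.load(open("pics/w1.pkl","rb"))
    for t in (115,130,145): print(t,"sq top",rect(cast(T,hullof(T,(383,222),t),.067)),"wrist",rect(cast(W,hullof(W,(288,190),t),.067,ws)))
    for t in (115,130): print("tumbler top",circfit(T,None,(305,208),t,.095,.028),"wrist",circfit(W,ws,(365,45),t,.095,.028))
    for t in (115,130): print("round cup top",circfit(T,None,(195,123),t,.061,.028))
    w,d=masks(W); print("tray w",rect(cast(W,comp(d,(270,140)),.009,ws)), "rs w",circ(cast(W,comp(d,(350,95)),.009,ws),.062))
    k=comp(masks(T)[1],(280,225)); p=cast(T,k,.009); print("rs top minEncl",cv2.minEnclosingCircle((p*1e3).astype(np.float32)), cv2.fitEllipse((p*1e3).astype(np.float32)))
    # ring, orange
    for n,s,st,bx in (("top",T,None,(340,400,185,255)),("wrist",W,ws,(248,338,134,232))):
        h=cv2.cvtColor(s["color"],cv2.COLOR_RGB2HSV); o=cv2.inRange(h,(5,110,90),(25,255,255)); q=comp(o,(420,210) if st is None else (293,252)); print(n,"biscuit",rect(cast(s,q,.015,st)))
E
python3 m2.py
```

```text
115 sq top (array([ 0.44728057, -0.15652693]), array([0.05527145, 0.05544483]), 12.722943305969238) wrist (array([ 0.4502959 , -0.14498818]), array([0.07114974, 0.0777374 ]), 12.683364868164062)
130 sq top (array([ 0.44726553, -0.15654143]), array([0.05461075, 0.05452536]), 12.54885482788086) wrist (array([ 0.45030181, -0.14517959]), array([0.0710351 , 0.07635425]), 14.125238418579102)
145 sq top (array([ 0.4472062 , -0.15668513]), array([0.05443707, 0.05433787]), 13.133072853088379) wrist (array([ 0.44819663, -0.15732094]), array([0.0560179 , 0.05383322]), 14.125246047973633)
tumbler top (array([ 0.47230338, -0.01831272]), np.float64(0.000209549416287602)) wrist (array([ 0.4736938 , -0.01959014]), np.float64(0.00022492568308462714))
tumbler top (array([ 0.47245576, -0.01828933]), np.float64(0.0004970988004197414)) wrist (array([ 0.47377349, -0.01948213]), np.float64(0.00024437288501990716))
round cup top (array([0.63262402, 0.18057179]), np.float64(0.006964808694063696))
round cup top (array([0.63246814, 0.18050978]), np.float64(0.005126730931524934))
tray w (array([ 0.46009385, -0.18355491]), array([0.09892528, 0.16444301]), 14.518048286437988) rs w (array([ 0.47578109, -0.01080065]), np.float64(0.007733736389897381))
rs top minEncl ((473.98675537109375, -8.194823265075684), 60.489688873291016) ((474.1752014160156, -8.23505973815918), (118.62471771240234, 119.2926025390625), 151.75552368164062)
top biscuit (array([ 0.47178242, -0.23238813]), array([0.06193444, 0.03020894]), 14.484637260437012)
wrist biscuit (array([ 0.47301631, -0.23277053]), array([0.06177029, 0.03069225]), 14.124360084533691)
```

```bash
python3 -c "
from h import *; from plant import r
print(goto(r.get_state(),(.4477,-.157,.032),13.7))"
```

```text
(array([ 0.48, -0.06,  0.02]), array([21.77, -0.51,  1.16]))
```

Call:
drive_tool(deltas=[[[0.48,0,0],[0,-0.5,1.16],8.8],[[0,0,0],[2,0,0],8.8],[[0,0,0],[3,0,0],8.8],[[0,0,0],[3,0,0],8.8],[[0,0,0],[3,0,0],8.8],[[0,0,0],[2.5,0,0],8.8],[[0,0,0],[2,0,0],8.8],[[0,0,0],[1.5,0,0],8.8],[[0,0,0],[0,0,0],8.8],[[0,0,0],[0,0,0],8.8],[[0,0,0],[0,0,0],8.8]])

```text
clock: 3.62
tool_pos: [0.4486, -0.1582, 0.0805]
eef_rot: [0.438, 0.555, -0.437, 0.556]
contact_force: [-0.2, 0.3, -0.3]
opening: 1.0
```

```bash
python3 - <<'E'
from h import *; from plant import r; import pickle
st=r.get_state(); s=r.snapshot("wrist"); pickle.dump((s,st),open("pics/w2.pkl","wb")); cv2.imwrite("pics/w2.png",s["color"][:,:,::-1])
print(st["tool_pos"],st["contact_force"],goto(st,(.4477,-.157,.032),13.7))
E
```

```text
[ 0.44856643 -0.15818092  0.08049239] [-0.1561928   0.27969047 -0.26148849] (array([-0.11,  0.01, -0.06]), array([ 4.85, -0.06, -0.14]))
```

View pics/w2.png

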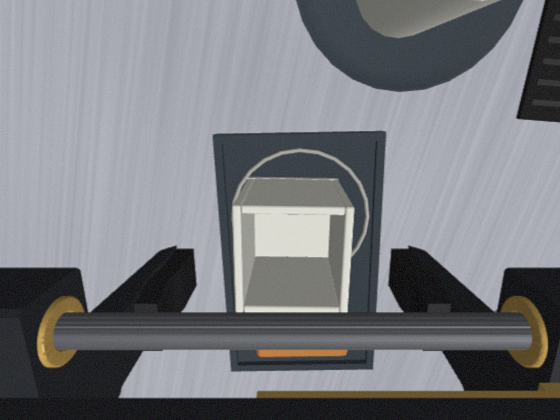

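Square cup centred between the fingers (cup mid-column 293, picture centre 292). I'm descending and gripping.

Call:
drive_tool(deltas=[[[0,0,0],[1.5,0,-0.1],8.8],[[0,0,0],[1.5,0,0],8.8],[[0,0,0],[1.0,0,0],8.8],[[0,0,0],[0.8,0,0],8.8],[[0,0,0],[0,0,0],8.8],[[0,0,0],[0,0,0],6.2],[[0,0,0],[0,0,0],5.6],[[0,0,0],[0,0,0],5],[[0,0,0],[0,0,0],5],[[0,0,0],[0,0,0],5],[[0,0,0],[0,0,0],5],[[0,0,0],[0,0,0],5]], force=20)

```text
clock: 4.67
tool_pos: [0.4481, -0.1578, 0.032]
eef_rot: [0.438, 0.555, -0.437, 0.556]
contact_force: [0.8, 1.3, 4.3]
opening: 0.613
```

```bash
python3 - <<'E'
from h import *; from plant import r
st=r.get_state(); print(st)
E
```

```text
{'clock': 4.6667, 'q': array([ 0.24614074,  0.91372673, -0.0075858 ,  2.15074113,  0.07737799,
        0.07658693,  0.40051222]), 'qd': array([-6.14201151e-04,  1.29693623e-03,  6.51411639e-06,  1.21816798e-05,
       -4.78012805e-04,  4.21995484e-04,  9.87947505e-04]), 'joint_torque': array([ 8.92068283e-02, -4.62150943e+01,  1.40474305e+00, -1.35626514e+00,
       -1.37689314e-02,  4.54225950e-02, -1.22539705e-02]), 'tool_pos': array([ 0.44812046, -0.15777587,  0.03203553]), 'eef_rot': array([ 0.437761  ,  0.55518176, -0.43747404,  0.55565726]), 'contact_force': array([0.83120322, 1.26636594, 4.33602211]), 'moment': array([-0.03050367,  0.06882918,  0.04624021]), 'opening': 0.6126603263803457}
```

Call:
drive_tool(deltas=[[[0,0,0],[-0.5,0,0],5],[[0,0,0],[-1.0,0,0],5],[[0,0,0],[-1.5,0,0],5],[[0,0,0],[-2,0,0],5],[[0,0,0],[-2.5,0,0],5],[[0,0,0],[-2.5,0,0],5],[[0,0,0],[-2.5,0,0],5],[[0,0,0],[-2,0,0],5],[[0,0,0],[-1,0,0],5],[[0,0,0],[-0.5,0,0],5],[[0,0,0],[0,1,-0.6],5],[[0,0,0],[0,2,-1.2],5]])

```text
clock: 5.67
tool_pos: [0.4707, -0.1349, 0.1916]
eef_rot: [0.438, 0.555, -0.44, 0.554]
contact_force: [0.7, -0.8, -2.4]
opening: 0.616
```

Call:
drive_tool(deltas=[[[0,0,0],[0,2.5,-1.5],5],[[0,0,0],[0,2.5,-1.5],5],[[0,0,0],[0,2.5,-1.5],5],[[0,0,0],[0,2.5,-1.5],5],[[0,0,0],[0,2.5,-1.5],5],[[0,0,0],[0,2.2,-1.3],5],[[0,0,0],[0,1.5,-0.9],5],[[0,0,0],[0,1.0,-0.6],5],[[0,0,0],[0,0,0],5],[[0,0,0],[0,0,0],5],[[0,0,0],[0,0,0],5]])

```text
clock: 6.58
tool_pos: [0.6146, 0.0064, 0.1908]
eef_rot: [0.437, 0.556, -0.439, 0.555]
contact_force: [-0.4, 0.0, -1.8]
opening: 0.61
```

```bash
python3 -c "
from h import *; from plant import r
st=r.get_state(); print(st['tool_pos'],st['opening'],st['contact_force'],goto(st,(.615,.0085,.032),13.7))"
```

```text
[0.61460453 0.00641958 0.1907834 ] 0.6097735105422456 [-0.35738941  0.04856575 -1.83912102] (array([-0.21,  0.01,  0.17]), array([15.88,  0.09, -0.19]))
```

Call:
drive_tool(deltas=[[[0,0,0],[1.5,0.1,-0.2],5],[[0,0,0],[3,0,0],5],[[0,0,0],[3,0,0],5],[[0,0,0],[3,0,0],5],[[0,0,0],[2,0,0],5],[[0,0,0],[1.2,0,0],5],[[0,0,0],[1.0,0,0],5],[[0,0,0],[0.6,0,0],5],[[0,0,0],[0.3,0,0],5],[[0,0,0],[0.2,0,0],5],[[0,0,0],[0,0,0],5],[[0,0,0],[0,0,0],5]])

```text
clock: 7.58
tool_pos: [0.617, 0.0093, 0.0346]
eef_rot: [0.438, 0.555, -0.437, 0.556]
contact_force: [0.4, 0.9, -2.9]
opening: 0.611
```

Call:
drive_tool(deltas=[[[0,0,0],[0.05,0,0],5],[[0,0,0],[0.05,0,0],5],[[0,0,0],[0,0,0],5],[[0,0,0],[0,0,0],5]])

```text
clock: 7.92
tool_pos: [0.6165, 0.0094, 0.0329]
eef_rot: [0.438, 0.555, -0.438, 0.555]
contact_force: [0.7, 0.9, -2.2]
opening: 0.615
```

Call:
drive_tool(deltas=[[[0,0,0],[0.1,0,0],5],[[0,0,0],[0.05,0,0],5],[[0,0,0],[0.05,0,0],5],[[0,0,0],[0,0,0],5]])

```text
clock: 8.25
tool_pos: [0.6164, 0.0094, 0.0311]
eef_rot: [0.438, 0.555, -0.438, 0.555]
contact_force: [-2.1, -1.0, 2.9]
opening: 0.611
```

Call:
drive_tool(deltas=[[[0,0,0],[0,0,0],5.8],[[0,0,0],[0,0,0],6.6],[[0,0,0],[0,0,0],8.8],[[0,0,0],[0,0,0],8.8],[[0,0,0],[0,0,0],8.8],[[0,0,0],[-1,0,0],8.8],[[0,0,0],[-2,0,0],8.8],[[0,0,0],[-3,0,0],8.8],[[0,0,0],[-3,0,0],8.8],[[0,0,0],[-3,0,0],8.8],[[0,0,0],[-3,0,0],8.8],[[0,0,0],[-1.5,-1,0],8.8]])

```text
clock: 9.25
tool_pos: [0.61, 0.0077, 0.2003]
eef_rot: [0.44, 0.553, -0.435, 0.558]
contact_force: [1.3, 0.3, 0.9]
opening: 0.997
```

Call:
drive_tool(deltas=[[[0,0,0],[0,-2,-0.1],8.8],[[0,0,0],[0,-3,-0.1],8.8],[[0,0,0],[0,-3,-0.1],8.8],[[0,0,0],[0,-3,-0.1],8.8],[[0,0,0],[0,-2,-0.1],8.8],[[0,0,0],[0,-0.6,-0.1],8.8],[[0,0,0],[0,0,0],8.8],[[0,0,0],[0,0,0],8.8],[[0,0,0],[0,0,0],8.8]])

```text
clock: 10.0
tool_pos: [0.4752, -0.0185, 0.196]
eef_rot: [0.438, 0.555, -0.437, 0.556]
contact_force: [1.4, 0.0, 0.1]
opening: 0.999
```

```bash
python3 - <<'E'
from h import *; from m2 import *; from plant import r; import pickle
st=r.get_state(); s=r.snapshot("wrist"); t=r.snapshot("top"); pickle.dump((s,st),open("pics/w3.pkl","wb")); pickle.dump(t,open("pics/top3.pkl","wb")); cv2.imwrite("pics/w3.png",np.vstack([s["color"][:,:,::-1]]))
print(st["tool_pos"],goto(st,(.473,-.019,.056),13.7))
c=proj(s,(.473,-.019,.095),st)[0]; print(c)
for q in (115,130): print(circfit(s,st,c,q,.095,.028))
E
```

```text
[ 0.47523067 -0.01848457  0.19601725] (array([-0.14,  0.01, -0.17]), array([14.  , -0.23, -0.  ]))
[288.59775457 208.28386502]
(array([ 0.47332423, -0.0181292 ]), np.float64(0.0030194333247086373))
(array([ 0.47362459, -0.01918265]), np.float64(0.001064472561551906))
```

View pics/w3.png

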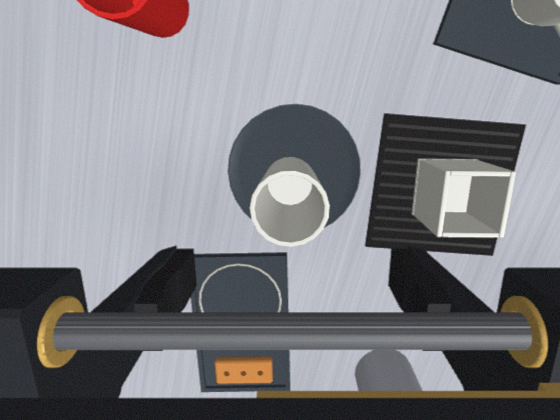

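Square cup stands upright on the mat (470,200), the tumbler (290,208) is centred on the tool column, and the tray ring is free. I'm descending to the tumbler.

Call:
drive_tool(deltas=[[[0,0,0],[1.5,-0.18,0],8.8],[[0,0,0],[2.5,0,0],8.8],[[0,0,0],[2.5,0,0],8.8],[[0,0,0],[2.5,0,0],8.8],[[0,0,0],[2,0,0],8.8],[[0,0,0],[1.5,0,0],8.8],[[0,0,0],[1,0,0],8.8],[[0,0,0],[0.5,0,0],8.8],[[0,0,0],[0,0,0],8.8],[[0,0,0],[0,0,0],8.8]])

```text
clock: 10.93
tool_pos: [0.4718, -0.0193, 0.056]
eef_rot: [0.438, 0.555, -0.437, 0.556]
contact_force: [0.4, -0.2, 0.4]
opening: 0.995
```

Call:
drive_tool(deltas=[[[0,0,0],[0,0,0],6.4],[[0,0,0],[0,0,0],5.6],[[0,0,0],[0,0,0],4.5],[[0,0,0],[0,0,0],4.5],[[0,0,0],[0,0,0],4.5],[[0,0,0],[0,0,0],4.5],[[0,0,0],[0,0,0],4.5]], force=22)

```text
clock: 11.52
tool_pos: [0.4722, -0.0193, 0.056]
eef_rot: [0.438, 0.555, -0.437, 0.556]
contact_force: [0.8, 0.3, 2.8]
opening: 0.618
```

```bash
python3 - <<'E'
from h import *; from m2 import *; from plant import r; import pickle
st=r.get_state(); print(st["tool_pos"],st["opening"]*88.1,st["contact_force"],st["q"])
s,ws=pickle.load(open("pics/w3.pkl","rb")); T=pickle.load(open("pics/top3.pkl","rb"))
w,d=masks(T)
for px in ((352,210),(352,235)):
    k=comp(d,px); print("tray top",rect(cast(T,k,.009)))
print("mat etc sq",rect(cast(T,comp(d,(175,155)),.009)))
w,d=masks(s); k=comp(d,(240,160)); p=cast(s,k,.009,ws); print("rs wrist", k.min(0),k.max(0)); 
# ring pixels in wrist picture
b=s["color"].astype(int); m=((b.max(2)>110)&(b[...,2]-b[...,0]<12)).astype(np.uint8); m[:258]=0; m[308:]=0; m[:,:199]=0; m[:,285:]=0
y,x=np.nonzero(m); print(len(x),circ(cast(s,np.c_[x,y],.005,ws),.0415))
E
```

```text
[ 0.47220144 -0.01926128  0.05602159] 54.45545634542776 [0.76256353 0.30232383 2.8135634 ] [-0.0544473   0.86253041 -0.00371315  2.15731505  0.02220788  0.11986478
  0.15729379]
tray top (array([ 0.39243293, -0.01644006]), array([0.57274077, 0.58479731]), 89.94110870361328)
tray top (array([ 0.39243293, -0.01644006]), array([0.57274077, 0.58479731]), 89.94110870361328)
mat etc sq (array([0.62463525, 0.18276227]), array([0.11597759, 0.11649539]), 87.29249572753906)
rs wrist [229 105] [359 246]
363 (array([ 0.45260443, -0.15511353]), np.float64(0.0008632161674624424))
```

Call:
drive_tool(deltas=[[[0,0,0],[-0.5,0,0],4.5],[[0,0,0],[-1,0,0],4.5],[[0,0,0],[-2,0,0],4.5],[[0,0,0],[-2,0,0],4.5],[[0,0,0],[-1.5,0,0.5],4.5],[[0,0,0],[-1,-0.5,1.5],4.5],[[0,0,0],[0,-1,2.5],4.5],[[0,0,0],[0,-1,2.5],4.5],[[0,0,0],[0,-1,2.5],4.5],[[0,0,0],[0,-1,2],4.5],[[0,0,0],[0,-0.6,1.0],4.5],[[0,0,0],[0,0,0.2],4.5]])

```text
clock: 12.52
tool_pos: [0.4491, -0.158, 0.1361]
eef_rot: [0.438, 0.555, -0.44, 0.554]
contact_force: [-0.3, -0.5, -1.3]
opening: 0.611
```

Call:
drive_tool(deltas=[[[0,0,0],[0,0,0],4.5],[[0,0,0],[0,0,0],4.5],[[0,0,0],[0,0,0],4.5]])

```text
clock: 12.77
tool_pos: [0.4518, -0.1532, 0.1358]
eef_rot: [0.437, 0.556, -0.437, 0.556]
contact_force: [0.1, 0.6, -3.7]
opening: 0.617
```

```bash
python3 -c "
from h import *; from plant import r; import pickle
st=r.get_state(); s=r.snapshot('wrist'); cv2.imwrite('pics/w4.png',s['color'][:,:,::-1]); pickle.dump((s,st),open('pics/w4.pkl','wb'))
print(st['tool_pos'],st['opening'],st['contact_force'],goto(st,(.4523,-.1547,.057),13.7))"
```

```text
[ 0.45179484 -0.15316977  0.13579947] 0.6167103877806996 [ 0.14706328  0.5645137  -3.66493308] (array([-0.03, -0.06, -0.02]), array([7.88, 0.01, 0.16]))
```

View pics/w4.png

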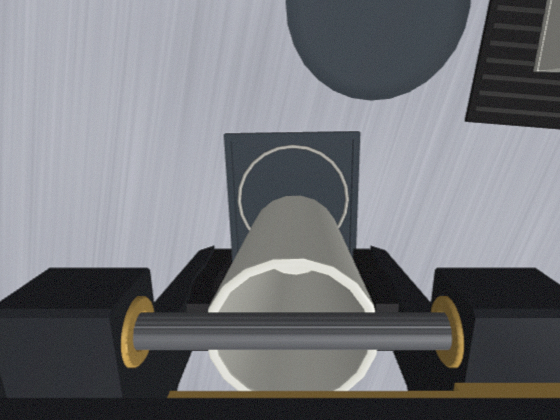

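Tumbler held upright (columns 208–378, centre 293), above the ring (240–348, centre 294). I'll refine the ring centre, then lower.

```bash
python3 - <<'E'
from h import *; import pickle
s,st=pickle.load(open("pics/w4.pkl","rb")); b=s["color"].astype(int)
m=((b.max(2)>110)&(b[...,2]-b[...,0]<12)).astype(np.uint8); m[:138]=0; m[190:]=0; m[:,:233]=0; m[:,355:]=0
y,x=np.nonzero(m); c,e=circ(cast(s,np.c_[x,y],.005,st),.0415); print(c,e,goto(st,(*c,.057),13.7))
E
```

```text
[ 0.45268625 -0.154603  ] 0.0007092605413041512 (array([-0.03, -0.06, -0.02]), array([7.88, 0.05, 0.16]))
```

Call:
drive_tool(deltas=[[[0,0,0],[1,0.05,0.16],4.5],[[0,0,0],[1.5,0,0],4.5],[[0,0,0],[1.5,0,0],4.5],[[0,0,0],[1.3,0,0],4.5],[[0,0,0],[1,0,0],4.5],[[0,0,0],[0.8,0,0],4.5],[[0,0,0],[0.5,0,0],4.5],[[0,0,0],[0.2,0,0],4.5],[[0,0,0],[0,0,0],4.5],[[0,0,0],[0,0,0],4.5]])

```text
clock: 13.65
tool_pos: [0.4526, -0.1563, 0.058]
eef_rot: [0.438, 0.555, -0.438, 0.556]
contact_force: [-0.5, 0.2, -3.4]
opening: 0.615
```

Call:
drive_tool(deltas=[[[0,0,0],[0.05,0,0],4.5],[[0,0,0],[0.05,0,0],4.5],[[0,0,0],[0,0,0],4.5]])

```text
clock: 13.9
tool_pos: [0.4525, -0.1563, 0.057]
eef_rot: [0.438, 0.555, -0.438, 0.556]
contact_force: [0.3, -0.7, -3.2]
opening: 0.613
```

Call:
drive_tool(deltas=[[[0,0,0],[0,0.02,-0.15],4.5],[[0,0,0],[0.05,0,0],4.5],[[0,0,0],[0.05,0,0],4.5],[[0,0,0],[0,0,0],4.5],[[0,0,0],[0,0,0],4.5]])

```text
clock: 14.32
tool_pos: [0.4524, -0.1547, 0.056]
eef_rot: [0.438, 0.555, -0.437, 0.556]
contact_force: [0.4, -0.1, 2.4]
opening: 0.617
```

Call:
drive_tool(deltas=[[[0,0,0],[0,0,0],6],[[0,0,0],[0,0,0],7],[[0,0,0],[0,0,0],8.8],[[0,0,0],[0,0,0],8.8],[[0,0,0],[0,0,0],8.8],[[0,0,0],[-1,0,0],8.8],[[0,0,0],[-2,0,0],8.8],[[0,0,0],[-3,0,0],8.8],[[0,0,0],[-3,0,0],8.8],[[0,0,0],[-3,0,0],8.8],[[-3,0,0],[-2,0,0],8.8],[[-6,0,0],[-1,0,0],8.8]])

```text
clock: 15.32
tool_pos: [0.453, -0.1551, 0.2091]
eef_rot: [0.392, 0.587, -0.392, 0.59]
contact_force: [1.2, 0.2, -0.0]
opening: 1.0
```

Call:
drive_tool(deltas=[[[-6,0,0],[0,0,0],8.8],[[-4.3,0,0],[0,1,-0.6],8.8],[[0,0,0],[0,3,-1.7],8.8],[[0,0,0],[0,3,-1.7],8.8],[[0,0,0],[0,3,-1.7],8.8],[[0,0,0],[0,3,-1.7],8.8],[[0,0,0],[0,3,-1.7],8.8],[[0,0,0],[0,3,-1.7],8.8],[[0,0,0],[0,3,-1.7],8.8],[[0,0,0],[0,3,-1.7],8.8],[[0,0,0],[0,3,-1.7],8.8],[[0,0,0],[0,2,-1.2],8.8]])

```text
clock: 16.32
tool_pos: [0.6129, 0.1552, 0.2065]
eef_rot: [0.338, 0.621, -0.337, 0.621]
contact_force: [0.2, 0.0, -0.3]
opening: 0.999
```

Call:
drive_tool(deltas=[[[0,0,0],[0,1,-0.6],8.8],[[0,0,0],[0,0,0],8.8],[[0,0,0],[0,0,0],8.8],[[0,0,0],[0,0,0],8.8]])

```text
clock: 16.65
tool_pos: [0.6168, 0.1587, 0.2058]
eef_rot: [0.338, 0.62, -0.34, 0.621]
contact_force: [0.4, 1.0, 0.4]
opening: 1.003
```

```bash
python3 - <<'E'
from h import *; from m2 import *; from plant import r; import pickle
st=r.get_state(); s=r.snapshot("wrist"); T=r.snapshot("top"); pickle.dump((s,st),open("pics/w5.pkl","wb")); pickle.dump(T,open("pics/top5.pkl","wb"))
cv2.imwrite("pics/w5.png",s["color"][:,:,::-1])
c=proj(s,(.632,.180,.061),st)[0]; print(st["tool_pos"],st["q"],goto(st,(.632,.18,.03),33),"cup px",c,"foot",proj(s,(.632,.180,.005),st)[0])
for t in (115,130,145): k=comp(bright(s,t),c,1); print(t,k.min(0),k.max(0),circfit(s,st,c,t,.061,.028))
E
```

```text
[0.61677592 0.1586912  0.20575134] [-0.26104477  0.75395467 -0.1180876   1.5718044   0.1125903   0.82445075
  0.1463326 ] (array([-0.32,  0.08,  0.13]), array([17.58,  2.44, -0.96])) cup px [322.76046495 181.13690863] foot [318.00182865 168.55775062]
115 [290 144] [358 228] (array([0.63244807, 0.18090552]), np.float64(0.004327845888197097))
130 [290 147] [358 228] (array([0.63337323, 0.18010478]), np.float64(0.003479737561773153))
145 [290 147] [358 228] (array([0.63344985, 0.17987332]), np.float64(0.0038436548954409082))
```

View pics/w5.png

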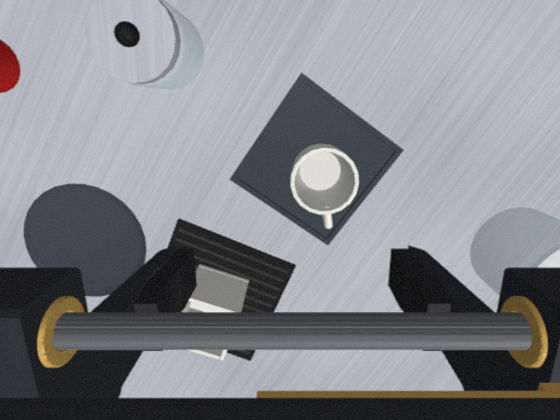

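Round cup (324,180) sits off-centre on the square saucer with its handle pointing down the picture (328,222), so the jaw axis (horizontal) is already nearly across the body.

```bash
python3 - <<'E'
from h import *; from m2 import *; import pickle
s,st=pickle.load(open("pics/w5.pkl","rb")); T=pickle.load(open("pics/top5.pkl","rb"))
for t in (130,150):
    k=comp(bright(s,t),(324,180),1); k=k[k[:,1]<208]; h=cv2.convexHull(k)[:,0]; c,e=circ(cast(s,h,.061,st),.028); print("cup",c,e)
k=comp(bright(s,120),(324,180),1); hd=k[k[:,1]>217]; hp=cast(s,hd.mean(0),.050,st)[0]; print("handle px",hd.mean(0),hp,"angle",np.degrees(np.arctan2(*(hp-c)[::-1])),np.hypot(*(hp-c)))
_,d=masks(s); k=comp(d,(280,160)); print("sq saucer w",k.min(0),k.max(0),rect(cast(s,k,.009,st)))
_,d=masks(T); 
for px in ((280,225),(175,155)):
    k=comp(d,px); print("top",k.min(0),k.max(0))
p=cast(s,comp(masks(s)[1],(90,230)),.009,st); print("rs w",circ(p,.061), len(p))
print(goto(st,(*c,.032),33))
E
```

```text
cup [0.63321401 0.18034288] 0.0001730396886741482
cup [0.6332788  0.18030572] 0.00030360990252799075
handle px [328.  223.6] [0.65915644 0.14956804] angle -49.90642240435422 0.04018030338913241
sq saucer w [231  75] [401 243] (array([0.62690049, 0.18229307]), array([0.11732878, 0.11772048]), 87.42041015625)
top [267 179] [330 240]
top [0 0] [350 419]
rs w (array([0.71258821, 0.01355739]), np.float64(0.1753432683246818)) 1795
(array([-0.32,  0.08,  0.13]), array([17.38,  2.56, -0.91]))
```

Call:
drive_tool(deltas=[[[-6,0,0],[0,0,0],8.8],[[0,0,0],[0,0,0],8.8]])

```text
clock: 16.92
tool_pos: [0.6172, 0.1598, 0.2059]
eef_rot: [0.305, 0.638, -0.305, 0.638]
contact_force: [0.7, -0.1, -0.6]
opening: 0.995
```

```bash
python3 -c "
from h import *; from plant import r
print(goto(r.get_state(),(.6332,.1803,.032),39))"
```

```text
(array([-0.13,  0.02,  0.05]), array([17.39,  2.53, -0.59]))
```

Call:
drive_tool(deltas=[[[0,0,0],[0,2.53,-0.6],8.8],[[0,0,0],[2,0,0],8.8],[[0,0,0],[3,0,0],8.8],[[0,0,0],[2,0,0],8.8],[[0,0,0],[1,0,0],8.8],[[0,0,0],[0,0,0],8.8],[[0,0,0],[0,0,0],8.8]])

```text
clock: 17.5
tool_pos: [0.6336, 0.1816, 0.126]
eef_rot: [0.306, 0.637, -0.306, 0.638]
contact_force: [0.6, 0.3, 0.4]
opening: 0.997
```

```bash
python3 - <<'E'
from h import *; from m2 import *; from plant import r; import pickle
st=r.get_state(); s=r.snapshot("wrist"); pickle.dump((s,st),open("pics/w6.pkl","wb"))
cv2.imwrite("pics/w6.png",s["color"][:,:,::-1])
print(st["tool_pos"],goto(st,(.6332,.1803,.032),39))
E
```

```text
[0.63362008 0.18161095 0.12603384] (array([-0.27,  0.01,  0.01]), array([ 9.4 , -0.12,  0.08]))
```

View pics/w6.png

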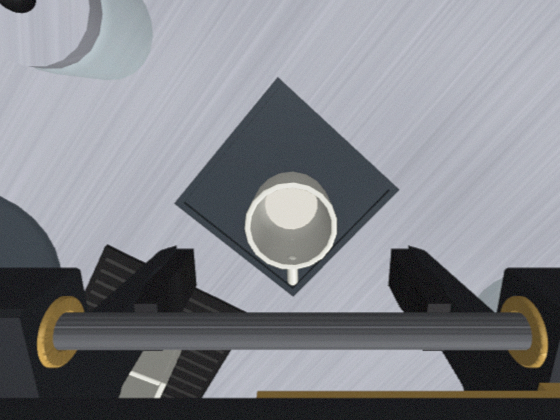

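Cup centred (291) with the handle straight down (292,275). I'm descending and gripping.

Call:
drive_tool(deltas=[[[0,0,0],[1.5,-0.1,0.08],8.8],[[0,0,0],[2.5,0,0],8.8],[[0,0,0],[2.5,0,0],8.8],[[0,0,0],[1.5,0,0],8.8],[[0,0,0],[0.9,0,0],8.8],[[0,0,0],[0.5,0,0],8.8],[[0,0,0],[0,0,0],8.8],[[0,0,0],[0,0,0],6.4],[[0,0,0],[0,0,0],5.7],[[0,0,0],[0,0,0],4.5],[[0,0,0],[0,0,0],4.5],[[0,0,0],[0,0,0],4.5]], force=20)

```text
clock: 18.55
tool_pos: [0.6335, 0.181, 0.0323]
eef_rot: [0.306, 0.638, -0.305, 0.638]
contact_force: [0.0, 1.1, 0.4]
opening: 0.647
```

Call:
drive_tool(deltas=[[[0,0,0],[0,0,0],4.5],[[0,0,0],[0,0,0],4.5],[[0,0,0],[-0.5,0,0],4.5],[[0,0,0],[-1,0,0],4.5],[[0,0,0],[-2,0,0],4.5],[[0,0,0],[-2.5,0,0],4.5],[[0,0,0],[-2.5,0,0],4.5],[[0,0,0],[-2,0,0],4.5],[[0,0,0],[-1.5,0,0],4.5],[[0,0,0],[0,0,0],4.5],[[0,0,0],[0,0,0],4.5]])

```text
clock: 19.47
tool_pos: [0.6335, 0.181, 0.1527]
eef_rot: [0.306, 0.637, -0.305, 0.638]
contact_force: [-0.9, -0.8, -2.3]
opening: 0.603
```

```bash
python3 - <<'E'
from h import *; from plant import r; import pickle
st=r.get_state(); print(st["tool_pos"],st["opening"]*88.1,st["contact_force"],goto(st,(.475,-.0085,.15),39))
T=pickle.load(open("pics/top5.pkl","rb")); k=comp(masks(T)[1],(280,225)); p=cast(T,k,.009); print("rs top",cv2.minEnclosingCircle((p*1e3).astype(np.float32)))
s,ws=pickle.load(open("pics/w3.pkl","rb")); b=masks(s)[1]
k=comp(b,(240,160)); k=k[(k[:,1]<165)]; p=cast(s,k,.009,ws); print("rs w3", [ (a,circ(p,a)) for a in (.0605,.062)])
E
```

```text
[0.6334858  0.18100221 0.1526603 ] 53.13966833530579 [-0.94458876 -0.80098254 -2.32197251] (array([-0.18,  0.03, -0.1 ]), array([  0.27, -24.24,   4.75]))
rs top ((474.23974609375, -8.445100784301758), 59.37485885620117)
rs w3 [(0.0605, (array([ 0.47576725, -0.00969091]), np.float64(0.0011543832021641207))), (0.062, (array([ 0.47595727, -0.01146129]), np.float64(0.0016154348010624187)))]
```

Call:
drive_tool(deltas=[[[0,0,0],[0,-1,0.2],4.5],[[0,0,0],[0,-2,0.4],4.5],[[0,0,0],[0,-3,0.6],4.5],[[0,0,0],[0,-3,0.6],4.5],[[0,0,0],[0,-3,0.6],4.5],[[0,0,0],[0,-3,0.6],4.5],[[0,0,0],[0,-3,0.6],4.5],[[0,0,0],[0,-3,0.6],4.5],[[0,0,0],[0,-2,0.4],4.5],[[0,0,0],[0,-1.2,0.2],4.5],[[0,0,0],[0,0,0],4.5],[[0,0,0],[0,0,0],4.5]])

```text
clock: 20.47
tool_pos: [0.4752, -0.0077, 0.1513]
eef_rot: [0.306, 0.638, -0.305, 0.638]
contact_force: [0.1, 0.3, -2.1]
opening: 0.604
```

```bash
python3 - <<'E'
from h import *; from plant import r; import pickle
st=r.get_state(); s=r.snapshot("wrist"); T=r.snapshot("scene"); pickle.dump((s,st),open("pics/w7.pkl","wb"))
cv2.imwrite("pics/w7.png",cv2.resize(np.hstack([s["color"][:,:,::-1],T["color"][60:360,160:440,::-1].repeat(1,0)[:300].copy() if 0 else cv2.resize(T["color"][100:310,200:340,::-1],(280,420))]),None,fx=.95,fy=.95))
print(st["tool_pos"],st["opening"]*88.1,st["contact_force"],st["q"],goto(st,(.4755,-.0093,.033),39))
b=masks(s)[1]; k=comp(b,proj(s,(.455,-.0093,.009),st)[0]); print(k.min(0),k.max(0))
E
```

```text
[ 0.47520902 -0.00766055  0.15134074] 53.18248049676398 [ 0.11096489  0.34645167 -2.10201109] [ 0.00958861  0.67018648 -0.14301777  2.10203853  0.23642406  0.38367112
  0.35498249] (array([-0.18, -0.03, -0.04]), array([11.83, -0.08,  0.15]))
[  0 119] [559 419]
```

View pics/w7.png

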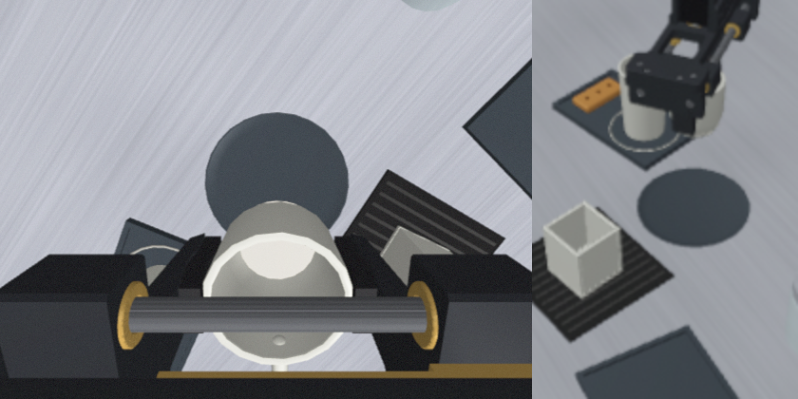

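Cup is held upright (rim centre col 293, full-size), above the round saucer (centre col 292). I'll check saucer and cup centres from this view.

```bash
python3 - <<'E'
from h import *; from m2 import *; import pickle
s,st=pickle.load(open("pics/w7.pkl","rb")); 
b=s["color"].astype(int); d=((b.max(2)<100)&(b[...,2]-b[...,0]>8)).astype(np.uint8); d[:,:205]=0; d[:,380:]=0
k=comp(d,(291,150)); k=k[(k[:,1]<195)]; p=cast(s,k,.009,st)
print([(a,circ(p,a)) for a in (.0605,.062)])
k=comp(bright(s,150),(215,290),1); h=cv2.convexHull(k)[:,0]; h=h[(h[:,1]<300)]; print(h.min(0),h.max(0),circ(cast(s,h,st["tool_pos"][2]+.0287,st),.028))
E
```

```text
[(0.0605, (array([ 0.47688112, -0.00947096]), np.float64(0.0017016939597045628))), (0.062, (array([ 0.47833687, -0.01077568]), np.float64(0.0019710825090565086)))]
[214 244] [365 297] (array([ 0.47546713, -0.00870416]), np.float64(0.000100576091906126))
```

Call:
drive_tool(deltas=[[[0,0,0],[1,0,0.08],4.5],[[0,0,0],[2,0,0],4.5],[[0,0,0],[2,0,0],4.5],[[0,0,0],[2,0,0],4.5],[[0,0,0],[1.7,0,0],4.5],[[0,0,0],[1.2,0,0],4.5],[[0,0,0],[0.8,0,0],4.5],[[0,0,0],[0.5,0,0],4.5],[[0,0,0],[0.3,0,0],4.5],[[0,0,0],[0.2,0,0],4.5],[[0,0,0],[0,0,0],4.5],[[0,0,0],[0,0,0],4.5]])

```text
clock: 21.57
tool_pos: [0.4756, -0.0088, 0.0351]
eef_rot: [0.306, 0.637, -0.305, 0.638]
contact_force: [-0.1, 0.6, -1.8]
opening: 0.599
```

Call:
drive_tool(deltas=[[[0,0,0],[0.05,0,0],4.5],[[0,0,0],[0,0,0],4.5]])

```text
clock: 21.73
tool_pos: [0.4755, -0.0088, 0.0346]
eef_rot: [0.306, 0.637, -0.305, 0.638]
contact_force: [-0.2, 0.5, -1.8]
opening: 0.602
```

Call:
drive_tool(deltas=[[[0,0,0],[0.1,0,-0.04],4.5],[[0,0,0],[0.06,0,0],4.5],[[0,0,0],[0.05,0,0],4.5],[[0,0,0],[0,0,0],4.5],[[0,0,0],[0,0,0],4.5]])

```text
clock: 22.15
tool_pos: [0.475, -0.0085, 0.0321]
eef_rot: [0.305, 0.638, -0.305, 0.638]
contact_force: [0.7, -0.1, -2.2]
opening: 0.604
```

Call:
drive_tool(deltas=[[[0,0,0],[0.04,0,0],4.5],[[0,0,0],[0.03,0,0],4.5],[[0,0,0],[0,0,0],4.5]])

```text
clock: 22.4
tool_pos: [0.4749, -0.0085, 0.032]
eef_rot: [0.305, 0.638, -0.305, 0.638]
contact_force: [-2.0, 0.4, 6.3]
opening: 0.603
```

Call:
drive_tool(deltas=[[[0,0,0],[-0.03,0,0],5.3],[[0,0,0],[0,0,0],6],[[0,0,0],[0,0,0],8.8],[[0,0,0],[0,0,0],8.8],[[0,0,0],[0,0,0],8.8],[[0,0,0],[-1,0,0],8.8],[[0,0,0],[-2,0,0],8.8],[[0,0,0],[-3,0,0],8.8],[[0,0,0],[-3,0,0],8.8],[[0,0,0],[-3,0,0],8.8],[[0,0,0],[-3,0,0],8.8],[[6.5,0,0],[-1,0,0],8.8]])

```text
clock: 23.4
tool_pos: [0.4762, -0.0087, 0.1959]
eef_rot: [0.343, 0.618, -0.34, 0.621]
contact_force: [-0.6, -0.1, 0.1]
opening: 0.999
```

Call:
drive_tool(deltas=[[[6.5,0,0],[0,0,0],8.8],[[6.5,0,0],[0,0,0],8.8],[[5.8,0,0],[0,0,0],8.8],[[0,0,0],[0,2,0.3],8.8],[[0,0,0],[0,3,0.3],8.8],[[0,0,0],[0,3,0.4],8.8],[[0,0,0],[0,3,0.3],8.8],[[0,0,0],[0,2,0.3],8.8],[[0,0,0],[0,1,0],8.8],[[0,0,0],[0,0,0],8.8],[[0,0,0],[0,0,0],8.8],[[0,0,0],[0,0,0],8.8]])

```text
clock: 24.4
tool_pos: [0.6133, 0.0084, 0.1918]
eef_rot: [0.437, 0.556, -0.438, 0.555]
contact_force: [1.0, -0.7, -0.2]
opening: 1.001
```

```bash
python3 - <<'E'
from h import *; from m2 import *; from plant import r; import pickle
st=r.get_state(); s=r.snapshot("wrist"); T=r.snapshot("top"); pickle.dump((s,st),open("pics/w8.pkl","wb")); pickle.dump(T,open("pics/top8.pkl","wb"))
cv2.imwrite("pics/w8.png",s["color"][:,:,::-1])
print(st["tool_pos"],goto(st,(.6164,.0094,.031),13.7))
c=proj(s,(.6164,.0094,.066),st)[0]; print(c,proj(s,(.475,-.0085,.061),st)[0])
for t in (140,150,160): print(rect(cast(s,hullof(s,c,t),.066,st)))
E
```

```text
[0.61334273 0.00835931 0.191826  ] (array([-0.18, -0.01,  0.1 ]), array([16.08,  0.32, -0.03]))
[296.73850856 198.65984804] [112.38623538 177.34919461]
(array([0.61589375, 0.01041048]), array([0.05423287, 0.05544662]), 12.975152969360352)
(array([0.61625322, 0.00956188]), array([0.05428134, 0.05316866]), 13.495615005493164)
(array([0.61625459, 0.00958994]), array([0.05393484, 0.05340835]), 13.094610214233398)
```

View pics/w8.png

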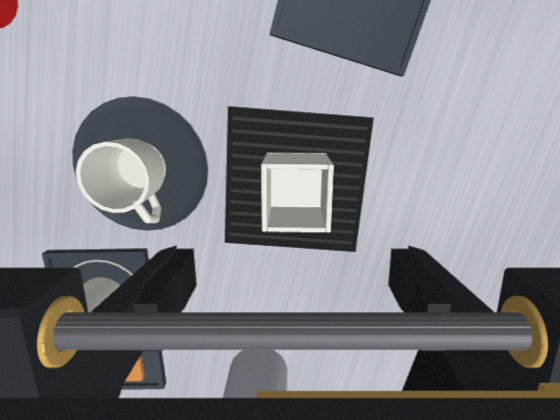

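The square cup (297,200) is aligned on the mat, and the round cup stands upright on the round saucer (125,175). I'm gripping the square cup.

Call:
drive_tool(deltas=[[[0,0,0],[1.5,0.3,0],8.8],[[0,0,0],[3,0,0],8.8],[[0,0,0],[3,0,0],8.8],[[0,0,0],[3,0,0],8.8],[[0,0,0],[2.5,0,0],8.8],[[0,0,0],[1.5,0,0],8.8],[[0,0,0],[1,0,0],8.8],[[0,0,0],[0.5,0,0],8.8],[[0,0,0],[0,0,0],8.8],[[0,0,0],[0,0,0],6.4],[[0,0,0],[0,0,0],5.6],[[0,0,0],[0,0,0],4.5]], force=20)

```text
clock: 25.5
tool_pos: [0.6185, 0.0094, 0.0329]
eef_rot: [0.438, 0.555, -0.437, 0.556]
contact_force: [-0.4, -0.9, 0.1]
opening: 0.796
```

Call:
drive_tool(deltas=[[[0,0,0],[0,0,0],4.5],[[0,0,0],[0,0,0],4.5],[[0,0,0],[0,0,0],4.5],[[0,0,0],[-0.5,0,0],4.5],[[0,0,0],[-1,0,0],4.5],[[0,0,0],[-2,0,0],4.5],[[0,0,0],[-2.5,0,0],4.5],[[0,0,0],[-2.5,0,0],4.5],[[0,0,0],[-1.5,0,0],4.5],[[0,0,0],[0,0,0],4.5],[[0,0,0],[0,0,0],4.5]])

```text
clock: 26.42
tool_pos: [0.6182, 0.0094, 0.1326]
eef_rot: [0.438, 0.555, -0.437, 0.556]
contact_force: [-0.6, 0.2, -3.0]
opening: 0.61
```

```bash
python3 - <<'E'
from h import *; from plant import r; import pickle
st=r.get_state(); print(st["tool_pos"],st["opening"]*88.1,st["contact_force"],goto(st,(.6262,.1826,.13),-2.65))
T=pickle.load(open("pics/top8.pkl","rb")); b=T["color"].astype(int); d=((b.max(2)<100)&(b[...,2]-b[...,0]>6)).astype(np.uint8); k=comp(d,(197,150)); print(k.min(0),k.max(0),rect(cast(T,k,.009)))
E
```

```text
[0.61815709 0.00941223 0.13262976] 53.735752727106956 [-0.63707824  0.18842911 -3.02997378] (array([16.18, -0.  , -0.11]), array([  0.26,   0.  , -17.34]))
[166 103] [228 161] (array([0.62596865, 0.18272896]), array([0.11683859, 0.1126343 ]), 89.12506103515625)
```

Call:
drive_tool(deltas=[[[5.4,0,0],[0,0,0],4.5],[[5.4,0,0],[0,0,0],4.5],[[5.4,0,0],[0,0,-1],4.5],[[0,0,0],[0,0,-2],4.5],[[0,0,0],[0,0,-3],4.5],[[0,0,0],[0,0,-3],4.5],[[0,0,0],[0,0,-3],4.5],[[0,0,0],[0,0,-2.5],4.5],[[0,0,0],[0,0,-1.8],4.5],[[0,0,0],[0,0,-1],4.5],[[0,0,0],[0,0,0],4.5],[[0,0,0],[0,0,0],4.5]])

```text
clock: 27.42
tool_pos: [0.6242, 0.1811, 0.1306]
eef_rot: [-0.511, -0.488, 0.512, -0.488]
contact_force: [0.6, -1.2, -2.5]
opening: 0.613
```

```bash
python3 - <<'E'
from h import *; from m2 import *; from plant import r; import pickle
st=r.get_state(); s=r.snapshot("wrist"); pickle.dump((s,st),open("pics/w9.pkl","wb"))
cv2.imwrite("pics/w9.png",s["color"][:,:,::-1])
print(st["tool_pos"],goto(st,(.626,.1826,.034),-2.65))
E
```

```text
[0.62417371 0.18113696 0.13063922] (array([-0.02,  0.11,  0.1 ]), array([ 9.66,  0.18, -0.15]))
```

View pics/w9.png

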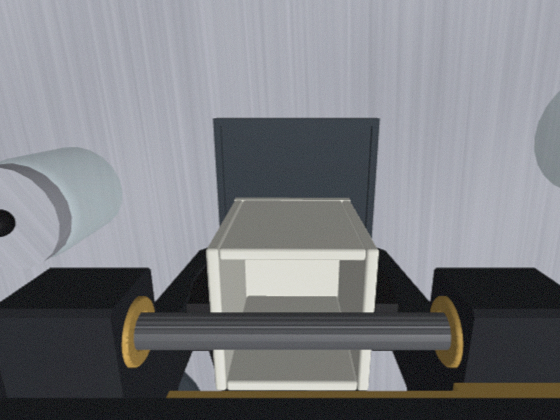

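```bash
python3 - <<'E'
from h import *; from m2 import *; import pickle
s,st=pickle.load(open("pics/w9.pkl","rb")); b=s["color"].astype(int)
d=((b.max(2)<100)&(b[...,2]-b[...,0]>6)); e=[]
for y in range(125,190,5):
    x=np.nonzero(d[y,150:450])[0]+150; e.append((x.min(),y,x.max()))
e=np.array(e,float); L=cast(s,e[:,:2]-[.5,0],.009,st); Q=cast(s,e[:,[2,1]]+[.5,0],.009,st)
tx=[np.nonzero(d[90:180,x])[0].min()+90 for x in range(230,365,5)]; F=cast(s,np.c_[np.arange(230,365,5),np.array(tx)-.5],.009,st)
mid=((L+Q)/2).mean(0); dirs=[np.degrees(np.arctan2(*(a[-1]-a[0])[::-1])) for a in (L,Q,F)]
print("mid line pt",mid,"width",np.hypot(*(Q-L).T).mean(),"dirs",dirs,"far edge",F.mean(0))
yy=np.radians(-2.65); u=np.array([np.cos(yy),np.sin(yy)]); v=np.array([-u[1],u[0]])
a=mid@u; f=F.mean(0)@v; print("centre if width118", a*u+(f-.059*np.sign(f-.18))*v)
k=cv2.convexHull(comp(bright(s,150),(215,290),1))[:,0]; k=comp(bright(s,130),(230,310),1); print(k.min(0),k.max(0))
z=st["tool_pos"][2]+.0331; c=cast(s,[(213,249),(373,249),(369,386),(216,388)],z,st); print("rim",c, c.mean(0))
E
```

```text
mid line pt [0.62824458 0.21489444] width 0.11747642122600063 dirs [np.float64(-92.35916340779588), np.float64(-92.68388465247854), np.float64(-2.702191306939533)] far edge [0.62883751 0.24161435]
centre if width118 [0.62675207 0.18264772]
[207 199] [378 311]
rim [[0.60054411 0.20939024]
 [0.65067692 0.207047  ]
 [0.65014892 0.15438306]
 [0.59573842 0.15601996]] [0.62427709 0.18171006]
```

Call:
drive_tool(deltas=[[[0,0.1,0.1],[1,0.2,-0.1],4.5],[[0,0,0],[2,0,0],4.5],[[0,0,0],[2,0,0],4.5],[[0,0,0],[1.8,0,0],4.5],[[0,0,0],[1.2,0,0],4.5],[[0,0,0],[0.7,0,0],4.5],[[0,0,0],[0.4,0,0],4.5],[[0,0,0],[0.2,0,0],4.5],[[0,0,0],[0,0,0],4.5],[[0,0,0],[0,0,0],4.5]])

```text
clock: 28.3
tool_pos: [0.6277, 0.1833, 0.0395]
eef_rot: [0.513, 0.488, -0.51, 0.488]
contact_force: [-0.8, 0.4, -1.6]
opening: 0.614
```

```bash
python3 -c "
from h import *; from plant import r
st=r.get_state(); print(st['tool_pos'],st['contact_force'],goto(st,(.6263,.1821,.0339),-2.65))"
```

```text
[0.62768743 0.18334045 0.03951193] [-0.80927641  0.36793325 -1.62307745] (array([-0.03, -0.13, -0.18]), array([ 0.56, -0.13,  0.13]))
```

Call:
drive_tool(deltas=[[[0,-0.1,-0.1],[0.2,-0.13,0.13],4.5],[[0,0,0],[0.1,0,0],4.5],[[0,0,0],[0.1,0,0],4.5],[[0,0,0],[0.05,0,0],4.5],[[0,0,0],[0.05,0,0],4.5],[[0,0,0],[0,0,0],4.5],[[0,0,0],[0,0,0],4.5]])

```text
clock: 28.88
tool_pos: [0.6257, 0.1821, 0.0337]
eef_rot: [0.512, 0.488, -0.511, 0.488]
contact_force: [-0.5, 0.1, -2.3]
opening: 0.616
```

```bash
python3 -c "
from h import *; from plant import r
st=r.get_state(); print(st['tool_pos'],st['contact_force'],goto(st,(.6263,.1821,.0339),-2.65))"
```

```text
[0.62573322 0.18205538 0.0337359 ] [-0.45349346  0.10869443 -2.2977317 ] (array([-0.02, -0.01, -0.01]), array([-0.02,  0.06, -0.01]))
```

Call:
drive_tool(deltas=[[[0,0,0],[0.05,0.03,0],4.5],[[0,0,0],[0.05,0,0],4.5],[[0,0,0],[0,0,0],4.5]])

```text
clock: 29.13
tool_pos: [0.6261, 0.182, 0.0332]
eef_rot: [0.512, 0.488, -0.511, 0.488]
contact_force: [-1.6, -1.8, 2.6]
opening: 0.613
```

Call:
drive_tool(deltas=[[[0,0,0],[0,0,0],5.8],[[0,0,0],[0,0,0],6.6],[[0,0,0],[0,0,0],8.8],[[0,0,0],[0,0,0],8.8],[[0,0,0],[0,0,0],8.8],[[0,0,0],[-1,0,0],8.8],[[0,0,0],[-2,0,0],8.8],[[0,0,0],[-3,0,0],8.8],[[0,0,0],[-3,0,0],8.8],[[0,0,0],[-3,0,0],8.8],[[0,0,0],[-3,0,0],8.8],[[0,0,0],[-1,0,0],8.8]])

```text
clock: 30.13
tool_pos: [0.6285, 0.1825, 0.1983]
eef_rot: [0.514, 0.487, -0.509, 0.489]
contact_force: [1.2, 0.2, 1.5]
opening: 0.998
```

Call:
drive_tool(deltas=[[[0,0,0],[0,0,0],8.8],[[0,0,0],[0,0,0],8.8]])

```text
clock: 30.3
tool_pos: [0.6258, 0.182, 0.1928]
eef_rot: [0.512, 0.488, -0.511, 0.488]
contact_force: [-0.8, -0.2, -1.3]
opening: 1.001
```

```bash
python3 - <<'E'
from h import *; from m2 import *; from plant import r; import pickle
st=r.get_state(); s=r.snapshot("wrist"); pickle.dump((s,st),open("pics/w10.pkl","wb"))
cv2.imwrite("pics/w10.png",s["color"][:,:,::-1])
c=proj(s,(.626,.1826,.067),st)[0]; print(st["tool_pos"],c)
for t in (150,160): print("cup",rect(cast(s,hullof(s,c,t),.067,st)))
b=s["color"].astype(int); d=((b.max(2)<100)|((b[...,2]-b[...,0]<6))).astype(np.uint8); k=comp(d,c); print(k.min(0),k.max(0),"saucer",rect(cast(s,k,.009,st)))
E
```

```text
[0.6257646  0.18198919 0.19278086] [292.35909943 198.23605933]
cup (array([0.62607056, 0.18287651]), array([0.05231564, 0.05387326]), 87.27761840820312)
cup (array([0.62613579, 0.18287335]), array([0.05231553, 0.05374266]), 87.27761840820312)
[227 117] [359 241] saucer (array([0.62675273, 0.18235101]), array([0.116853  , 0.11717709]), 87.29248046875)
```

Call:
drive_tool(deltas=[[[0,0,0],[-2,0,-1],8.8],[[0,0,0],[-2,-2,-2],8.8],[[0,0,0],[0,-2.8,-2.8],8.8],[[0,0,0],[0,-2.8,-2.8],8.8],[[0,0,0],[0,-2.8,-2.8],8.8],[[0,0,0],[0,-2.8,-2.8],8.8],[[0,0,0],[0,-2.8,-2.8],8.8],[[0,0,0],[0,-2.8,-2.8],8.8],[[0,0,0],[0,-2.8,-2.8],8.8],[[0,0,0],[0,-2.8,-2.8],8.8],[[0,0,0],[0,-2,-2],8.8],[[0,0,0],[0,0,0],8.8]])

```text
clock: 31.35
tool_pos: [0.367, 0.474, 0.2302]
eef_rot: [-0.507, -0.493, 0.51, -0.489]
contact_force: [-1.1, 0.6, -0.3]
opening: 0.997
```

```bash
python3 - <<'E'
from h import *; from m2 import *; from plant import r; import pickle
st=r.get_state(); T=r.snapshot("top"); S=r.snapshot("scene"); pickle.dump(T,open("pics/top10.pkl","wb"))
print(st["tool_pos"])
cv2.imwrite("pics/fin.png",np.hstack([cv2.resize(T["color"][80:270,150:450,::-1],(480,304)),cv2.resize(S["color"][110:360,190:400,::-1],(255,304))]))
E
```

```text
[0.36697652 0.47395082 0.23015099]
```

View pics/fin.png

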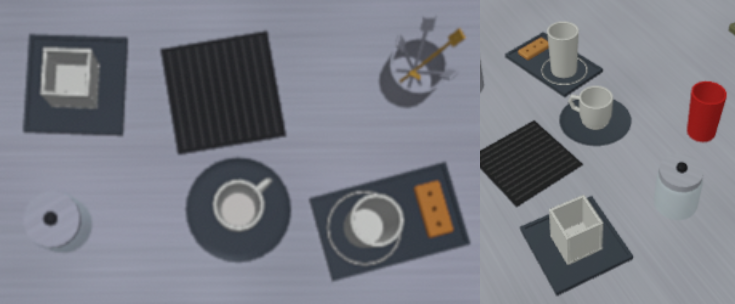

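All three cups stand upright on their own saucers: square at crop (68,80), round at (238,205), tumbler at (375,220). I'll compare the centres numerically in the top view.

```bash
python3 - <<'E'
from h import *; from m2 import *; import pickle
T=pickle.load(open("pics/top10.pkl","rb")); T0=pickle.load(open("pics/top0.pkl","rb"))
t=130
c=proj(T,(.475,-.009,.061))[0]; k=comp(bright(T,t),c,1); p=cast(T,k,.061); h=np.array([.5,-.6]); h=h/np.linalg.norm(h)
p=p[(p-np.array([.475,-.009]))@np.array([np.cos(np.radians(-50)),np.sin(np.radians(-50))])<.015]; rc=circ(cv2.convexHull((p*1e5).astype(np.int32))[:,0]/1e5,.028); print("round cup",rc)
print("tumbler",circfit(T,None,proj(T,(.452,-.154,.095))[0],t,.095,.028))
print("square",rect(cast(T,hullof(T,proj(T,(.625,.183,.067))[0],t),.067)))
for n,s in (("start",T0),("end",T)):
    b=s["color"].astype(int); d=masks(s)[1]
    for nm,xy,z in (("sq",(.625,.183),.009),("tray",(.459,-.182),.009),("rs",(.474,-.008),.009)):
        k=comp(d,proj(s,(*xy,z))[0]); q=cast(s,k,z); print(n,nm,rect(q) if nm!="rs" else cv2.minEnclosingCircle((q*1e3).astype(np.float32)))
E
```

```text
round cup (array([ 0.47399479, -0.00795155]), np.float64(0.0007820589857814207))
tumbler (array([ 0.45233693, -0.15377258]), np.float64(0.0006558138061629298))
square (array([0.62488716, 0.18333235]), array([0.05433827, 0.05319995]), 89.1442642211914)
start sq (array([0.6249853 , 0.18277009]), array([0.11787561, 0.11824911]), 87.29338836669922)
start tray (array([ 0.45864858, -0.18221949]), array([0.09814958, 0.16335259]), 14.562174797058105)
start rs ((473.98675537109375, -8.194823265075684), 60.489688873291016)
end sq (array([0.6249853 , 0.18277009]), array([0.11787561, 0.11824911]), 87.29338836669922)
end tray (array([ 0.45862871, -0.18214307]), array([0.09814958, 0.16372854]), 14.562174797058105)
end rs ((473.98675537109375, -8.194823265075684), 60.489688873291016)
```

```bash
python3 -c "
from plant import r
print(r.get_state()['contact_force']); print(r.finish_job())"
```

```text
[ 0.04725256 -0.6586559  -0.21145291]
the job is handed in; nothing more can be done
None
```

I parked the square cup on the bar mat, moved the tumbler into the tray ring and the round cup onto the round saucer, then put the square cup on the square saucer. I handed the job in at about 31 s, with the gripper clear of everything.

**Last checks:** the final pictures show all three cups upright.
- **Centring:** from the top camera, the round cup is about 0.3 mm off centre, the square cup about 0.6 mm and the tumbler about 1.4 mm.
- **Saucers and tray:** they measure within about 0.1 mm of where they started. I saw the jar and spoon pot still standing but did not measure them.
- **Forces:** I read about 2 to 6 N at each set-down. I did not monitor the peak force between readings.

**Where the readings disagreed:**
- **Camera positions:** the top and wrist cameras differ by about 1 to 2 mm, which is within calibration, so I steered by the wrist view or between the two.
- **Square cup angle:** the wrist view has its sides parallel to the saucer's to within 0.1°. The coarser top view reads about 2° off, which I put down to its lower resolution.

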